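Clip the drawer key onto its loop

ROBOT

A 6-joint arm with a two-finger parallel gripper is mounted at the origin on a cart in front of the work surface, level with it; the furniture and walls round the work are solid. World frame = base frame: x ahead of the robot, y to its left, z up, the work surface at z = 0. Lengths are in m, angles in degrees, forces in N, time in s.
With the tool pointing down it reaches from about 0.35 to 0.775 m from the base axis. Payload 5.5 kg.
Tool frame: the origin (TCP) lies at the very end of the fingers, on their centre line; the grasp point (between the pads) lies behind it (hold_point_z is the z of the grasp point in the tool frame, in m); z points along the fingers, y is the direction in which the jaws open and shut (so a half turn about z gives the same grasp; the last joint's range is limited). The gripper opens to 85 mm and grips with 20 to 120 N. Pads are 22 mm wide; open, the fingers measure 114 mm over their backs; the gripper's body (76 mm by 85 mm) begins 54 mm behind the grasp point. The pads swing forward as they close: fully open they stand 13 mm farther back than shut.
Start: joints at [66.028, 17.945, 2.641, 74.691, 0, 82.002], TCP at [0.158, 0.553, 0.231] pointing down, gripper open.
Joint ranges: [-158.12, 158.12], [-49.38, 96.58], [-58.88, 72.47], [-126.05, 133.96], [-84.25, 85.87], [-180, 180]. Speed limits (degrees/s): [147.25, 147.25, 180, 180, 180, 180].

INTERFACE

Orientations are given as [roll, pitch, yaw] about the fixed x, y, z axes, in that order (R = Rz(yaw) Ry(pitch) Rx(roll)).
In Python, from cell import * gives the robot as it stands. The module is installed in compiled form; this text tells all that it offers.
- The arm moves only by the shell command python3 -m inch 'ROWS' [OPENING] [FORCE]. ROWS is JSON, a list of rows, each an object with "translation": the shift along the tool's x, y, z in cm, a list of three; "turn": the turn, a rotation vector about the tool's x, y, z in rad, a list of three. A call has 1 to 12 rows; each row is the pose to reach, as a shift and turn from the pose commanded when the call began, along the tool's axes at that moment; what a row does not reach only later rows make up. A row lasts 1/10 s, in which the tool goes at most 50 mm and 8.59 degrees, less where a joint would pass 70% of its speed; a pose out of reach is approached as far as the arm can. A call with a gripper value outside its range is refused whole. OPENING is the closure in counts, from 0 (fully open) to 255 (shut), set as the call begins (- or left out, the last holds). The fingers move at their own pace and stop on an object; FORCE is the grip in N (left out, the last holds). Time passes only in rows, so rows that repeat a pose let the fingers close. It gives the time, the measured TCP pose, the force and the opening at its end, in the units of the state.
- get_obs(): the state, without advancing time (a new reading comes with each control period).
- get_image(name): name is "scene" or "top" or "wrist"; returns the picture (480x640x3 uint8, blue, green, red); there is no depth.
- get_calibration(name): a dict with "intrinsics" (3x3 intrinsics, pixels), "world_to_cam" (4x4, takes a point from world to camera coordinates). Camera axes: x right, y up, looking along -z (the intrinsics and any distortion apply to the point x, -y, -z); pixel columns grow to the right and rows downward; lengths in m; the calibration is good to about 2 mm. A picture is of the moment at which its call begins: read the wrist's pose just before it. get_calibration takes no time and is no camera call; for the wrist camera it gives the pose at the moment of the call.
- close_job(): hands the job in, once; it reports no verdict.
The state is a dict: "t": time; "qpos": joint angles; "joint_vel": joint speeds; "joint_torque": joint torques, N m; "eef_pos": TCP position; "tool_rot": TCP orientation; "contact_force": force on the tool from outside, world axes, zero at the start; "moment": the same for the moment, N m; "grip_width": finger opening in m.
Only numpy, scipy, OpenCV 4.12 (cv2) and the standard library are available. Lean on these libraries where they do the work, as an engineer would, in place of code of your own. Each camera call takes 0.05 s, during which the arm holds its last target. There are 200 camera calls.

TASK

The drawer key has a wooden handle with a spring-gated snap hook at its other end. Push the hook onto either upright leg of the square-cornered steel loop (not the round eye) until the gate gives way and flicks shut behind the leg, then let go and leave the key lying flat on the bench, clipped on.

Things in the scene. Friction and masses are not known exactly. Their poses are not given: they have to be found in the camera images.
- key_fob: The drawer key, one rigid piece 169 mm long lying flat, 0.14 kg. Origin: centre of the underside of its dark wooden handle, 60 mm long (x), 22 wide (y), 20 high (z, up): grip it across y there. +x points along it to the snap hook's open mouth, -x to the small steel key bit (end at x = -64 mm).
- hook (a point): Middle of the hook's gate line, 87 mm ahead (+x) of the key's origin, 10 mm up; axes as the key. The hook is a flat U of 8 mm round steel bar, 6 to 14 mm up, open to +x. Its arms run along x, 26 mm apart inside, from the inner back of the U, 44 mm behind this point, to 5 mm ahead of it; their tips then flare outward to 18 mm ahead and 27 mm to each side.
- gate (a joint): Hinge of the thin brass gate, 5 mm thick, that closes the hook's mouth; pivot in the hook's right (-y) arm. 0 = shut; it swings only inward (towards the handle), up to 1.6 rad; 1 to 4 N on its middle opens it, and it springs shut by itself once a leg's centre is 24 to 29 mm past the gate line. The back of the U stops a leg at 40 mm.
- square_loop: The square-cornered loop, fixed: an upside-down U of 8 mm round steel bar, legs 50 mm apart on centres, flat top 48 mm high, on a dark plate 30 x 72 x 3 mm. Origin: plate's underside centre. x is square to the loop's plane, roughly away from the robot; y along the loop to the left. One arm of the hook goes through the loop, one outside. Not the round eye (44 mm across) that stands on a plate nearby.
- leg_left (a point): Point on the axis of the loop's left upright leg (+25 mm along the loop's y), 10 mm above the bench; axes as the loop.
- leg_right (a point): The same on the right upright leg (-25 mm along the loop's y); axes as the loop.
Things that resemble listed ones, but are neither listed nor needed, are in the scene too. What is shaped like the key_fob but turquoise is not meant.

How it is judged (in metres and radians):
At the end, for the whole second after the job is handed in: One leg of the square-cornered loop is inside the hook, behind its gate (leg's axis at x = 42 to 84 mm and y within 14 mm in the key's frame), the gate is shut (under 0.2 rad), and the key lies still and flat on the bench (underside less than 12 mm up, tilt under 0.2 rad, slower than 0.03 m/s) (((x of leg_left in the frame of key_fob between 0.042 and 0.084 m and y of leg_left in the frame of key_fob between -0.014 and 0.014 m) or (x of leg_right in the frame of key_fob between 0.042 and 0.084 m and y of leg_right in the frame of key_fob between -0.014 and 0.014 m)) and value of joint gate below 0.2 rad and height (world z) of key_fob below 0.012 m and angle between key_fob's own z axis and vertical below 0.2 rad and linear speed of key_fob below 0.03 m/s); the robot touches nothing.
It also fails if it takes over 38 s, if anything falls off the work surface, if the arm or the gripper's body presses on something with over 40 N, if the wrist force passes 120 N, or if a joint passes its speed limit or range.

## Working session

There is one attempt and no reset: what is moved stays moved. The work goes in short steps, Python scripts to look and compute and a shell command to move; the robot and the scene stay as the last step left them, time stands still between calls to the robot, and variables do not carry over. Pictures are saved under pics/ and viewed, about 8 in all and at most 12, crops included, and the job is handed in when it is done.

```bash
mkdir -p pics
python3 - <<'E'
from cell import *
import cv2
o=get_obs();print(o)
for n in("top","scene"):
    im=get_image(n);cv2.imwrite(f"pics/{n}1.png",im)
    c=get_calibration(n);print(n,c)
E
```

```text
{'t': 0.0, 'qpos': array([6.60282587e+01, 1.79922413e+01, 2.57481551e+00, 7.46907135e+01,
       3.65766156e-04, 8.20006265e+01]), 'joint_vel': array([ 0.00051976,  0.09088501,  0.08293688, -0.06446475, -0.07980008,
       -0.06111162]), 'joint_torque': array([ 5.09805795e-04, -4.80618775e+01,  2.98535872e+01,  1.94230280e-02,
       -4.21012219e-04, -2.71516569e-06]), 'eef_pos': array([0.15802338, 0.55230829, 0.23037919]), 'tool_rot': array([-1.79892964e+02, -1.54111069e-02,  1.64027618e+02]), 'contact_force': array([0.42820375, 1.20036747, 1.18091866]), 'moment': array([-0.04150857,  0.02085159, -0.02498308]), 'grip_width': 0.08514452524960335}
top {'intrinsics': array([[591.05365723,   0.        , 322.82351551],
       [  0.        , 591.05365723, 234.29675875],
       [  0.        ,   0.        ,   1.        ]]), 'world_to_cam': array([[ 0.00952334, -0.9997091 ,  0.02215901,  0.01605528],
       [ 0.98204634,  0.01352561,  0.18815433, -0.53942641],
       [-0.18839931,  0.01996932,  0.98188947, -0.90066815],
       [ 0.        ,  0.        ,  0.        ,  1.        ]])}
scene {'intrinsics': array([[442.525806  ,   0.        , 315.91357888],
       [  0.        , 442.525806  , 237.64903437],
       [  0.        ,   0.        ,   1.        ]]), 'world_to_cam': array([[ 0.668953  , -0.74323504,  0.01017654, -0.3465715 ],
       [ 0.50786176,  0.46701516,  0.72385998, -0.33327841],
       [-0.5427507 , -0.47906003,  0.68987184, -0.54216254],
       [ 0.        ,  0.        ,  0.        ,  1.        ]])}
```

View pics/top1.png

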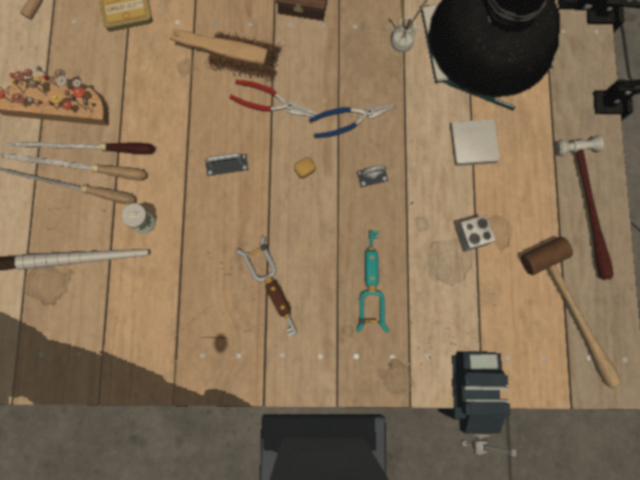

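View pics/scene1.png

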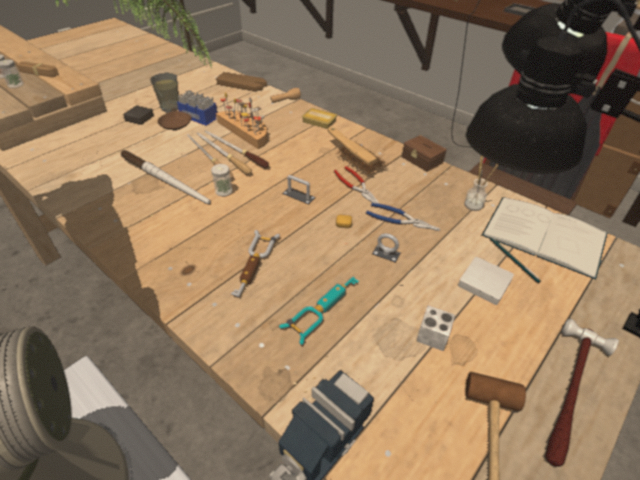

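The top view shows the key handle at about (278,298), its hook mouth at about (255,248), the square loop plate at (227,163), the round eye at (372,176) and the turquoise decoy at (372,290).

```bash
cat > h.py <<'E'
import numpy as np, cv2
from cell import *
def ray(cal,uv,z):
    K=cal["intrinsics"];T=cal["world_to_cam"];R=T[:3,:3];C=-R.T@T[:3,3]
    d=np.linalg.inv(K)@[uv[0],uv[1],1];d=R.T@(d*[1,-1,-1])
    return C+d*(z-C[2])/d[2]
def proj(cal,p):
    T=cal["world_to_cam"];q=(T[:3,:3]@p+T[:3,3])*[1,-1,-1];q=cal["intrinsics"]@q
    return q[:2]/q[2]
def blob(mask):
    n,l,s,c=cv2.connectedComponentsWithStats(mask.astype(np.uint8))
    i=1+np.argmax(s[1:,4]);pts=np.argwhere(l==i)[:,::-1].astype(np.float32)
    return pts
E
python3 - <<'E'
from h import *
im=cv2.imread("pics/top1.png");c=get_calibration("top")
b,g,r=[im[:,:,i].astype(int) for i in range(3)]
def roi(m,x0,y0,x1,y1):
    z=np.zeros_like(m);z[y0:y1,x0:x1]=m[y0:y1,x0:x1];return z
h=blob(roi((r<110)&(r-b>15),255,265,305,325))
p=blob(roi((r<95)&(abs(r-b)<25),200,145,255,180))
out=cv2.resize(im[140:345,190:330],None,fx=2.8,fy=2.8,interpolation=cv2.INTER_CUBIC)
for pts,z,n in((h,.018,"handle"),(p,.003,"plate")):
    W=np.array([ray(c,q,z)[:2] for q in pts],np.float32)
    print(n,len(pts),pts.mean(0),W.mean(0),cv2.minAreaRect(W))
    box=(cv2.boxPoints(cv2.minAreaRect(pts))-[190,140]+.5)*2.8
    cv2.polylines(out,[box.astype(int)],True,(0,255,0),1)
cv2.imwrite("pics/c1.png",out)
E
```

```text
handle 538 [276.60596 298.56693] [0.43787798 0.0960069 ] ((0.43439462780952454, 0.09448450803756714), (0.07451089471578598, 0.04059730842709541), 1.5986127853393555)
plate 508 [226.3878  164.97441] [0.6679159  0.18890767] ((0.6672318577766418, 0.18851496279239655), (0.02687564119696617, 0.06896376609802246), 13.195967674255371)
```

View pics/c1.png

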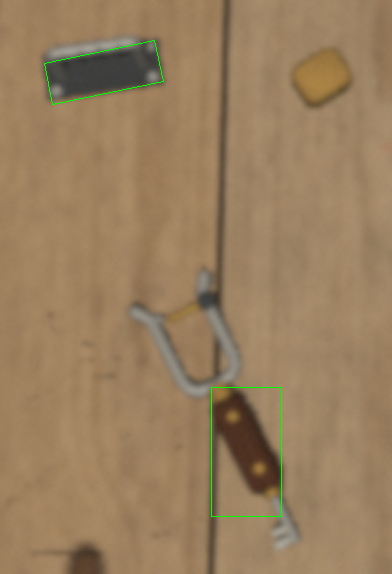

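The crop shows rivets at (233,416) and (259,468), the gate hinge at (207,299) and the gate's free end at (163,320). The plate box fits well. The handle box took in the wood grain line, so I use the rivets and gate instead.

```bash
cat >> h.py <<'E'
from scipy.spatial.transform import Rotation as Ro
def togo(xy,z,yaw):  # shift (cm) and turn in tool axes to TCP at xy,z with tool-yaw deg, pointing down
    o=get_obs();R=Ro.from_euler("xyz",o["tool_rot"],degrees=True)
    d=R.inv().apply(np.r_[xy,z]-o["eef_pos"])*100
    G=Ro.from_euler("xyz",[180,0,yaw],degrees=True)
    print("shift cm",d.round(2),"turn",(R.inv()*G).as_rotvec().round(3),"eef",o["eef_pos"].round(4),o["tool_rot"].round(2),"t",o["t"])
E
python3 - <<'E'
from h import *
c=get_calibration("top")
f=lambda x,y,z:ray(c,(190+x/2.8,140+y/2.8),z)[:2]
a,b=f(233,416,.02),f(259,468,.02);g1,g2=f(207,299,.01),f(163,320,.01)
m=(a+b)/2;g=(g1+g2)/2;e=f(220,393,.015);e2=f(272,493,.015)
for n,v in dict(rivmid=m,gate=g,handlemid=(e+e2)/2).items():print(n,v.round(4))
for d in(a-b,g-m,e-e2):print(np.linalg.norm(d),np.degrees(np.arctan2(d[1],d[0])))
togo(m,.18,206); print(get_calibration("wrist")["world_to_cam"].round(3))
E
```

```text
rivmid [0.4389 0.0939]
gate [0.518  0.1326]
handlemid [0.4388 0.0942]
0.0338854174630264 27.805462083841793
0.08803817479971518 26.047889455757563
0.06603075874326746 28.708602717675905
shift cm [-39.62 -36.34   5.1 ] turn [-0.001 -0.001 -0.733] eef [0.1581 0.5524 0.2305] [-1.7991e+02 -1.0000e-02  1.6403e+02] t 0.1
[[ 0.276  0.961 -0.    -0.575]
 [-0.913  0.262 -0.311  0.039]
 [-0.299  0.086  0.95  -0.381]
 [ 0.     0.     0.     1.   ]]
```

```bash
python3 -m inch '[{"translation":[-2,-2,0],"turn":[0,0,0]},{"translation":[-5,-5,0],"turn":[0,0,-0.1]},{"translation":[-8,-8,0.5],"turn":[0,0,-0.2]},{"translation":[-12,-11,1],"turn":[0,0,-0.3]},{"translation":[-15,-14,1.5],"turn":[0,0,-0.4]},{"translation":[-18,-17,2],"turn":[0,0,-0.5]},{"translation":[-22,-20,2.5],"turn":[0,0,-0.6]},{"translation":[-25,-23,3],"turn":[0,0,-0.7]},{"translation":[-28.5,-26,3.5],"turn":[0,0,-0.73]},{"translation":[-32,-29.5,4],"turn":[0,0,-0.73]},{"translation":[-35,-32,4.5],"turn":[0,0,-0.73]},{"translation":[-37,-34,5],"turn":[0,0,-0.73]}]' && python3 -m inch '[{"translation":[0,0,0],"turn":[0,0,0]},{"translation":[0,0,0],"turn":[0,0,0]}]' 0
python3 - <<'E'
from h import *
togo([.4389,.094],.18,206.3);print(get_obs()["qpos"].round(1))
c=get_calibration("wrist");cv2.imwrite("pics/w1.png",get_image("wrist"))
np.save("w1.npy",np.array([c["intrinsics"],c["world_to_cam"]],dtype=object),allow_pickle=True)
m=np.array([.4389,.0939]);u=np.array([np.cos(.459),np.sin(.459)])
for p in(np.r_[m,.02],np.r_[m+.087*u,.01],[.668,.189,.003],[.674,.164,.048]):print(proj(c,np.array(p)).round())
E
```

```text
t: 1.3
eef_pos: [0.4215, 0.1219, 0.1809]
tool_rot: [-180.0, 0.0, -154.3]
contact_force: [-0.1, 0.3, -0.9]
grip_width: 0.0855
t: 1.5
eef_pos: [0.42, 0.1237, 0.1809]
tool_rot: [179.9, -0.1, -154.3]
contact_force: [0.4, -0.1, -0.4]
grip_width: 0.0854
shift cm [-0.41 -3.5   0.08] turn [ 0.001 -0.001 -0.01 ] eef [0.42   0.1237 0.1809] [ 1.7995e+02 -7.0000e-02 -1.5426e+02] t 1.5
[  5.9   4.2 -21.6  64.2   0.  -19.9]
[278. 217.]
[284. 305.]
[275. 437.]
[243. 471.]
```

View pics/w1.png

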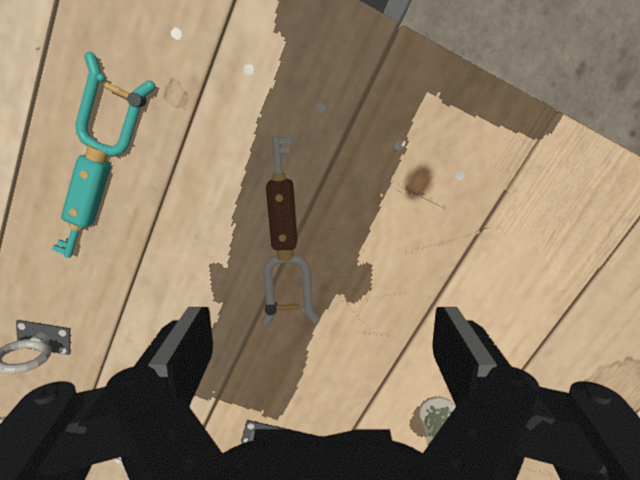

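The wrist view shows rivets at (278,199) and (283,238), the gate from (270,309) to about (303,306), and the key clear between the fingers. I'll refine from these.

Run:
```python
from h import *
c=get_calibration("wrist")
f=lambda x,y,z:ray(c,(x,y),z)[:2]
a,b=f(283,238,.02),f(278.5,198.5,.02);g=(f(270.5,309,.01)+f(303,306.5,.01))/2
h=(f(284,249,.018)+f(279.5,178,.018))/2
m=(a+b)/2;d=g-m
print(m,h,g,np.linalg.norm(d),np.degrees(np.arctan2(d[1],d[0])),np.degrees(np.arctan2(*(a-b)[::-1])))
togo(m,.012,180+np.degrees(np.arctan2(d[1],d[0])))
```

```text
[0.4394668 0.097208 ] [0.43655379 0.09662708] [0.51792616 0.13679054] 0.08787860207270709 26.77082689316367 30.142006950035668
shift cm [-0.6  -3.31 16.9 ] turn [ 0.001 -0.001 -0.016] eef [0.4198 0.1243 0.1811] [ 1.7995e+02 -5.0000e-02 -1.5417e+02] t 1.55
```

```bash
python3 -m inch '[{"translation":[-0.5,-3.3,2],"turn":[0,0,-0.01]},{"translation":[-0.5,-3.3,5],"turn":[0,0,-0.01]},{"translation":[-0.5,-3.3,8],"turn":[0,0,-0.01]},{"translation":[-0.5,-3.3,11],"turn":[0,0,-0.01]},{"translation":[-0.5,-3.3,14],"turn":[0,0,-0.01]},{"translation":[-0.5,-3.3,16],"turn":[0,0,-0.01]},{"translation":[-0.5,-3.3,17],"turn":[0,0,-0.01]},{"translation":[-0.5,-3.3,17.4],"turn":[0,0,-0.01]},{"translation":[-0.5,-3.3,17.4],"turn":[0,0,-0.01]}]' && python3 -m inch '[{"translation":[0,0,0],"turn":[0,0,0]},{"translation":[0,0,0],"turn":[0,0,0]},{"translation":[0,0,0],"turn":[0,0,0]},{"translation":[0,0,0],"turn":[0,0,0]},{"translation":[0,0,0],"turn":[0,0,0]},{"translation":[0,0,0],"turn":[0,0,0]},{"translation":[0,0,0],"turn":[0,0,0]},{"translation":[0,0,0],"turn":[0,0,0]}]' 255 60
```

```text
t: 2.45
eef_pos: [0.4393, 0.0972, 0.0075]
tool_rot: [180.0, 0.0, -153.5]
contact_force: [0.7, -0.0, 0.5]
grip_width: 0.0853
t: 3.25
eef_pos: [0.4398, 0.0965, 0.008]
tool_rot: [-180.0, 0.1, -153.6]
contact_force: [-1.1, -0.5, 4.6]
grip_width: 0.0203
```

```bash
python3 -m inch '[{"translation":[0,0,-0.5],"turn":[0,0,0]},{"translation":[0,0,-1],"turn":[0,0,0]},{"translation":[-2,-0.3,-1],"turn":[0,0,0.05]},{"translation":[-4,-0.5,-1],"turn":[0,0,0.1]},{"translation":[-6.5,-0.8,-1],"turn":[0,0,0.16]},{"translation":[-9,-1.1,-1],"turn":[0,0,0.2]},{"translation":[-11,-1.4,-1],"turn":[0,0,0.23]},{"translation":[-11.6,-1.4,-1],"turn":[0,0,0.23]},{"translation":[-11.6,-1.4,-1],"turn":[0,0,0.23]}]'
python3 - <<'E'
from h import *
for n in("top","wrist"):cv2.imwrite(f"pics/{n}2.png",get_image(n))
t=cv2.imread("pics/top2.png")[120:270,170:330]
cv2.imwrite("pics/c2.png",cv2.resize(t,None,fx=4,fy=4,interpolation=cv2.INTER_CUBIC))
E
```

```text
t: 4.15
eef_pos: [0.5495, 0.1359, 0.0171]
tool_rot: [180.0, -0.0, -166.7]
contact_force: [-0.7, 0.6, -2.2]
grip_width: 0.0202
```

View pics/c2.png

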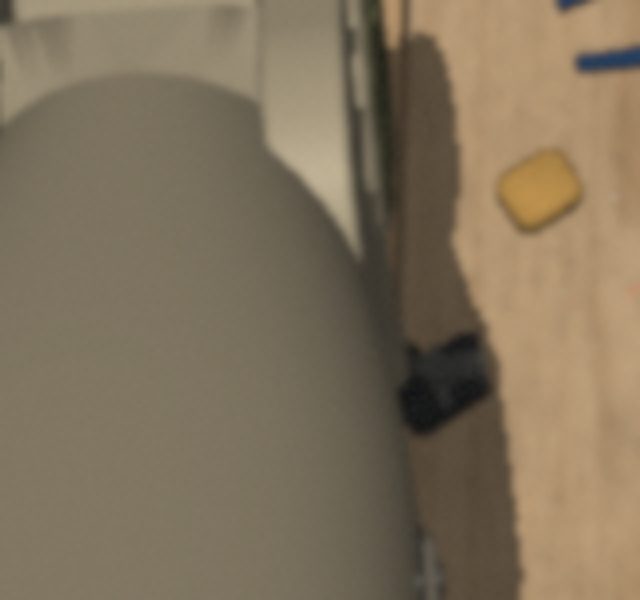

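View pics/wrist2.png

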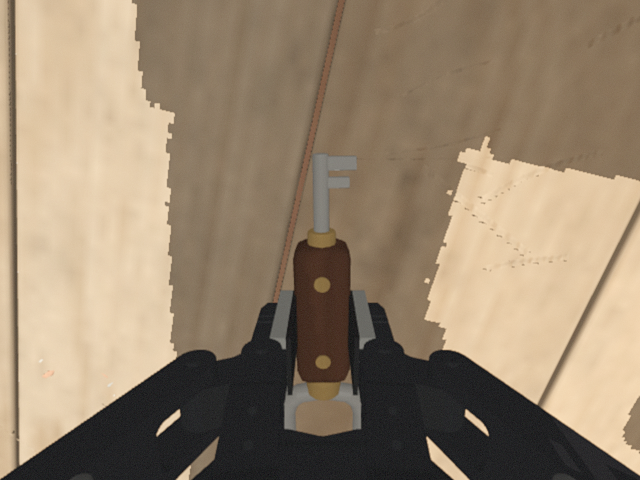

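The arm hides the top view. The wrist view shows the key held straight, rivets at (321,285) and (322,362). I'll work out the held offset and check the scene camera.

Run:
```python
from h import *
o=get_obs();c=get_calibration("wrist")
R=Ro.from_euler("xyz",o["tool_rot"],degrees=True)
a,b=ray(c,(322,362),.0295),ray(c,(321,285),.0295)
print(a,b,"key orig rel TCP (tool axes) mm",R.inv().apply((a+b)/2-o["eef_pos"])*1000, np.degrees(np.arctan2(*(a-b)[1::-1])),np.linalg.norm(a-b))
im=get_image("scene");cs=get_calibration("scene")
m=(a+b)/2;u=np.array([np.cos(.232),np.sin(.232)]);g=np.r_[m[:2]+.087*u,.02]
print("pred gate mid",proj(cs,g)-[200,130],"leg",[(proj(cs,np.array([.674,.164,z]))-[200,130]) for z in(.003,.044)],[(proj(cs,np.array([.662,.213,z]))-[200,130]) for z in(.003,.044)])
cv2.imwrite("pics/s2.png",cv2.resize(im[130:290,200:360],None,fx=3.75,fy=3.75,interpolation=cv2.INTER_CUBIC))
```

```text
[0.56348105 0.139731   0.0295    ] [0.53048119 0.13158777 0.0295    ] key orig rel TCP (tool axes) mm [  0.82584166   0.3810008  -12.57172913] 13.861684557171637 0.0339897504018497
pred gate mid [97.42316477 72.70296425] leg [array([108.02152366,  68.1903352 ]), array([107.98116946,  53.28795724])] [array([88.5148653 , 61.43952648]), array([87.90824995, 46.60066741])]
```

View pics/s2.png

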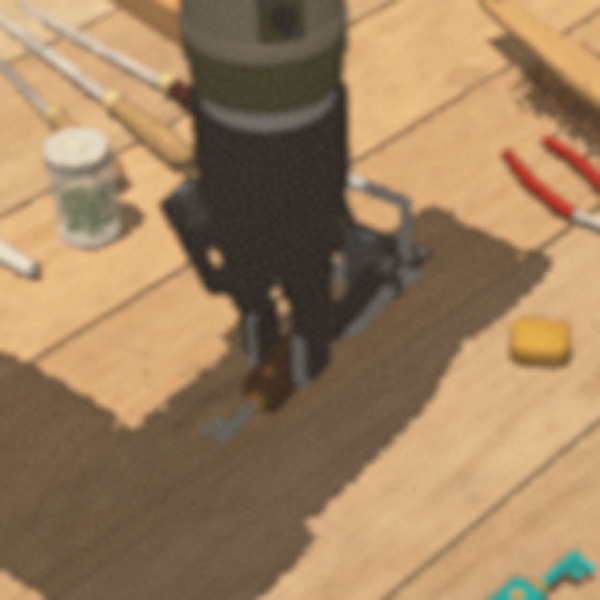

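The scene view shows the right leg at crop (405,205–270), against a prediction of (405,200–256). The loop estimate holds and the lateral error is about 0 mm. Leg is about 42 mm ahead of the gate, so I'll lower and push.

```bash
python3 -m inch '[{"translation":[0,0,0.3],"turn":[0,0,0]},{"translation":[0,0,0.6],"turn":[0,0,0]},{"translation":[-1,0,0.6],"turn":[0,0,0]},{"translation":[-2,0,0.6],"turn":[0,0,0]},{"translation":[-2.7,0,0.6],"turn":[0,0,0]},{"translation":[-3.4,0,0.6],"turn":[0,0,0]}]' && python3 -m inch '[{"translation":[-0.5,0,0],"turn":[0,0,0]},{"translation":[-1,0,0],"turn":[0,0,0]},{"translation":[-1.5,0,0],"turn":[0,0,0]},{"translation":[-2,0,0],"turn":[0,0,0]}]' && python3 -m inch '[{"translation":[-0.5,0,0],"turn":[0,0,0]},{"translation":[-1,0,0],"turn":[0,0,0]},{"translation":[-1.5,0,0],"turn":[0,0,0]},{"translation":[-1.8,0,0],"turn":[0,0,0]},{"translation":[-2.1,0,0],"turn":[0,0,0]},{"translation":[-2.1,0,0],"turn":[0,0,0]}]'
python3 - <<'E'
from h import *
o=get_obs();print(o["eef_pos"],o["contact_force"],o["tool_rot"])
im=get_image("scene");w=get_image("wrist")
s=cv2.resize(im[130:270,210:350],(400,400),interpolation=cv2.INTER_CUBIC)
cv2.imwrite("pics/s3.png",np.hstack([s,cv2.resize(w[220:480,190:450],(400,400))]))
E
```

```text
t: 4.9
eef_pos: [0.5837, 0.1437, 0.0114]
tool_rot: [-180.0, 0.0, -166.8]
contact_force: [0.4, 1.1, -1.7]
grip_width: 0.0202
t: 5.3
eef_pos: [0.6016, 0.148, 0.0109]
tool_rot: [-180.0, -0.1, -166.8]
contact_force: [-2.1, -2.0, -2.3]
grip_width: 0.0204
t: 5.9
eef_pos: [0.6231, 0.1531, 0.0114]
tool_rot: [180.0, 0.0, -166.7]
contact_force: [0.4, -0.4, -1.9]
grip_width: 0.0205
[0.62305504 0.15313756 0.0114098 ] [ 0.41281665 -0.38252113 -1.88946219] [ 1.79991477e+02  4.87931528e-02 -1.66742871e+02]
```

View pics/s3.png

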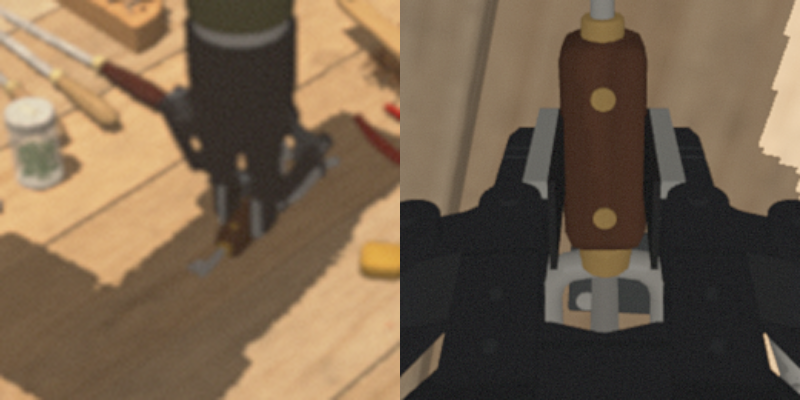

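The wrist view shows the leg, with the plate behind it, inside the U and centred under the handle axis at (605,300). The gate push of about 3 N came and went. Next: nudge in 3 mm, lower, release and retreat.

```bash
python3 -m inch '[{"translation":[-0.15,0,0],"turn":[0,0,0]},{"translation":[-0.3,0,0],"turn":[0,0,0]},{"translation":[-0.3,0,0],"turn":[0,0,0]}]' && python3 -m inch '[{"translation":[0.1,0,0.2],"turn":[0,0,0]},{"translation":[0.1,0,0.35],"turn":[0,0,0]},{"translation":[0.1,0,0.35],"turn":[0,0,0]}]' && python3 -m inch '[{"translation":[0,0,0],"turn":[0,0,0]},{"translation":[0,0,0],"turn":[0,0,0]},{"translation":[0,0,0],"turn":[0,0,0]},{"translation":[0,0,0],"turn":[0,0,0]},{"translation":[0,0,0],"turn":[0,0,0]},{"translation":[0,0,0],"turn":[0,0,0]}]' 60 && python3 -m inch '[{"translation":[0,0,-1],"turn":[0,0,0]},{"translation":[0,0,-3],"turn":[0,0,0]},{"translation":[0,0,-6],"turn":[0,0,0]},{"translation":[0,0,-10],"turn":[0,0,0]},{"translation":[4,0,-13],"turn":[0,0,0]},{"translation":[8,0,-15],"turn":[0,0,0]},{"translation":[12,0,-15],"turn":[0,0,0]},{"translation":[16,0,-15],"turn":[0,0,0]},{"translation":[20,0,-15],"turn":[0,0,0]},{"translation":[20,0,-15],"turn":[0,0,0]}]'
python3 - <<'E'
from h import *
s=cv2.resize(get_image("scene")[150:270,210:330],(400,400),interpolation=cv2.INTER_CUBIC)
t=cv2.resize(get_image("top")[140:250,180:290],(400,400),interpolation=cv2.INTER_CUBIC)
cv2.imwrite("pics/s4.png",np.hstack([s,t]))
cv2.imwrite("pics/w4.png",get_image("wrist"))
E
```

```text
t: 6.3
eef_pos: [0.6256, 0.1536, 0.0114]
tool_rot: [180.0, 0.0, -166.8]
contact_force: [-0.7, 0.3, -2.2]
grip_width: 0.0204
t: 6.6
eef_pos: [0.6243, 0.1534, 0.0082]
tool_rot: [180.0, 0.0, -166.8]
contact_force: [-1.0, -0.8, 2.0]
grip_width: 0.0201
t: 7.2
eef_pos: [0.6244, 0.1534, 0.0078]
tool_rot: [180.0, 0.0, -166.8]
contact_force: [0.0, -0.8, -0.1]
grip_width: 0.0656
t: 8.2
eef_pos: [0.4235, 0.1069, 0.1578]
tool_rot: [180.0, -0.3, -166.8]
contact_force: [1.2, -0.3, 0.4]
grip_width: 0.0655
```

View pics/s4.png

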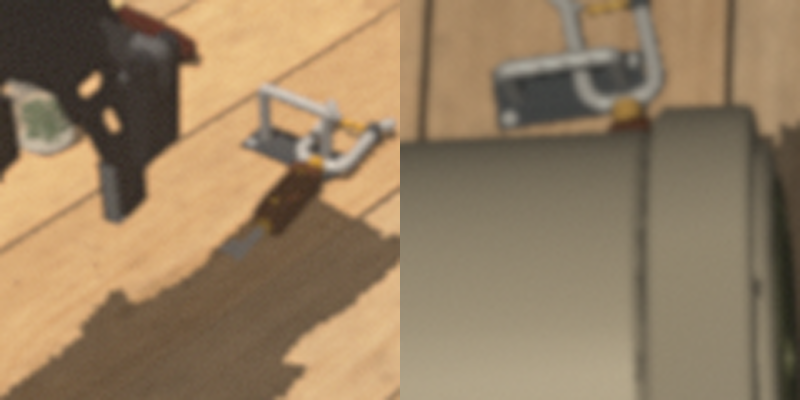

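The right leg is inside the U and the brass gate crosses at top crop (605,7). One last close crop of the gate.

Run:
```python
from h import *
cv2.imwrite("pics/g.png",cv2.resize(get_image("top")[110:180,200:290],None,fx=7,fy=7,interpolation=cv2.INTER_CUBIC))
```

```text
(no output)
```

View pics/g.png

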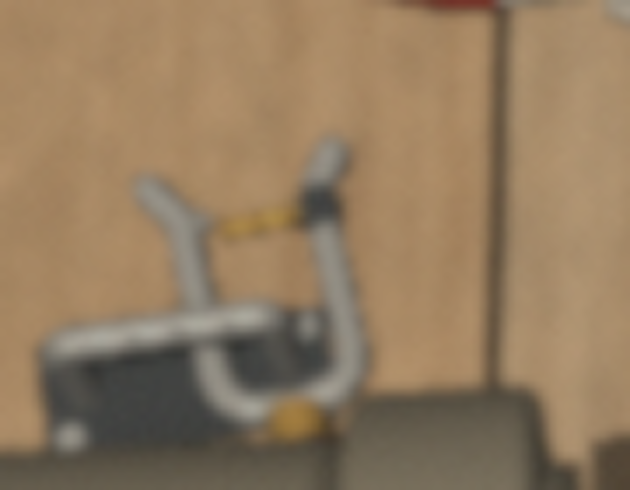

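The gate lies straight across the mouth, from (320,205) to (225,228), with the leg behind it. Handing in.

```bash
python3 -c "
from cell import *
o=get_obs();print(o['t'],o['contact_force']);print(close_job())"
```

```text
8.4 [ 0.35782667 -0.50827357 -0.86202647]
the job is handed in; nothing more can be done
None
```

I clipped the drawer key onto the right leg of the square-cornered loop, lowered it flat onto the bench, let go and backed the arm away. I handed the job in at 8.4 s; the hand-in gives no verdict.

- **Leg in the hook:** the last pictures show the leg inside the U. I work it out at about x = 52 mm in the key's frame and close to centred, against the allowed 42 to 84 mm.
- **Gate:** it lies straight across the mouth behind the leg. The push peaked at about 3 N in the readings and had dropped away before release. I did not tug the key back to test the latch.
- **Release:** the key was set down with about 2 N on the bench, and the gripper is well clear of everything.
- **Disagreement:** the top and wrist cameras placed the key about 3 mm apart sideways. The fit had about 9 mm to spare each way, so this did not matter.

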